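Shim the seized foot of a repair-bench hot plate

ROBOT

A 6-joint arm with a two-finger parallel gripper is mounted at the origin on the work surface. World frame = base frame: x ahead of the robot, y to its left, z up, the work surface at z = 0. Lengths are in m, angles in rad, forces in N, time in s.
With the tool pointing down it reaches from about 0.3 to 0.775 m from the base axis. Payload 14.6 kg.
Tool frame: the origin (TCP) lies at the very end of the fingers, on their centre line; the grasp point (between the pads) lies 19 mm behind it; y points along the fingers, x is the direction in which the jaws open and shut, and the axes are right-handed (so a half turn about y gives the same grasp; the last joint's range is limited). The gripper opens to 94 mm and grips with 3 to 60 N. Pads are 16 mm wide; open, the fingers measure 119 mm over their backs; the gripper's body (75 mm by 177 mm) begins 78 mm behind the grasp point.
Start: joints at [1.137, 0.3, 1.521, -0, 1.321, -0.067], TCP at [0.197, 0.513, 0.205] pointing down, gripper open.
Joint ranges: [-3.03, 3.03], [-0.79, 2.21], [0.23, 2.52], [-1.04, 4.18], [0, 3.07], [-2.55, 2.55]. Speed limits (rad/s): [2.22, 2.22, 2.57, 3.14, 3.14, 3.14].

INTERFACE

Orientations are given as [roll, pitch, yaw] about the fixed x, y, z axes, in that order (R = Rz(yaw) Ry(pitch) Rx(roll)).
In Python, from station import * gives the robot as it stands.
- The arm moves only by the tool send_rows, never from a script. Its argument "series" is text: rows parted by semicolons, each of 7 numbers parted by spaces: the turn, a rotation vector about the tool's x, y, z in units of 5 degrees (1.0 is 5 degrees), then the shift along the tool's x, y, z in cm, then the opening, from -1 (shut) to 1 (fully open). A call has exactly 10 rows; each row is the pose to reach, as a shift and turn from the pose commanded when the call began, along the tool's axes at that moment; what a row does not reach only later rows make up. A row lasts 1/12 s, in which the tool goes at most 41.7 mm and 7.16 degrees, less where a joint would pass 70% of its speed; a pose out of reach is approached as far as the arm can. A call with a gripper value outside its range is refused whole. The fingers move at their own pace and stop on an object; "newtons" is the grip in N (left out, the last holds). Time passes only in rows, so rows that repeat a pose let the fingers close, or fill a call up. It gives the time, the measured TCP pose, the force and the opening at its end, in the units of the state.
- get_obs(): the state, without advancing time (a new reading comes with each control period).
- camera(name): name is "side" or "top"; returns the picture (384x512x3 uint8, red, green, blue); there is no depth.
- camera_info(name): a dict with "K" (3x3 intrinsics, pixels), "R" (3x3) and "t" (3): a world point X has camera coordinates R X + t. Camera axes: x right, y down, z forward; pixel columns grow to the right and rows downward; lengths in m; the calibration is good to about 2 mm. A picture is of the moment at which its call begins. camera_info takes no time and is no camera call.
- hand_in(): hands the job in, once; it reports no verdict.
The state is a dict: "time_s": time; "qpos": joint angles; "joint_vel": joint speeds; "tau": joint torques, N m; "ee_pos": TCP position; "eef_rot": TCP orientation; "force": force on the tool from outside, world axes, zero at the start; "moment": the same for the moment, N m; "grip_width": finger opening in m.
Only numpy, scipy, OpenCV 4.12 (cv2) and the standard library are available. Lean on these libraries where they do the work, as an engineer would, in place of code of your own. Each camera call takes 0.05 s, during which the arm holds its last target. There are 200 camera calls.

TASK

The hot plate rocks because the levelling foot at its near left corner is seized too high and hangs clear of the bench. Slide the flat shim in under that foot, then the tapered shim in on top of it, thin edge first, just until it sits snug under the foot, neither loose nor driven in so hard that it jacks the hot plate up, and let go. Then press down firmly with the fingers on the hot plate's top at that corner to check that it no longer dips, and leave everything standing.

Things in the scene. Friction and masses are not known exactly. Their poses are not given: they have to be found in the camera images.
- hotplate: low hot plate, about 3 kg: white case 180 x 220 mm, aluminium top plate, top face 72 mm up. Origin at bench height under its middle; x from its front panel (towards the robot) to its back, y to its left, z up. Four steel lugs (34 mm square, 22 to 28 mm up) stick out front and back and carry round feet 20 mm across at x = +-108, y = +-90 mm. It stands level on three of them.
- foot_axis (a point): point fixed to the hot plate at bench height, straight below the middle of the seized foot (front left, x = -108, y = +90 mm). Its screw stands out higher above the lug than the others; its pad (radius 10 mm) hangs 7 to 10.5 mm above the bench, how high is not known. The bench in front of it is free for sliding shims in from the front.
- corner (a point): point on the hot plate's top face (72 mm up) near its front left corner, where to press for the check; flat for 20 mm all round. Pressed here with some 7 N or more, the hot plate dips as long as the foot hangs. The check needs about 10 N.
- flat_shim: off-white plastic flat shim, 50 g: plate 4 mm thick, 44 mm wide, with a raised grip at one end, 16 mm long (x), 30 mm wide (y), top 20 mm above the underside. Origin on the underside below the middle of the grip; x points along the plate to its nose at x = 142 mm; the other end is at x = -8 mm. Lies flat, grip up.
- tapered_shim: off-white plastic wedge, 26 mm wide, 30 g: blade 1.5 mm thick at the nose, 1 mm thicker every 8 mm, up to 9 mm, then a raised grip 18 mm long (x), 26 mm wide, 22 mm tall. Origin on the flat underside below the middle of the grip; x points to the nose at 69 mm. Fits on the flat plate in front of the foot. Push to slide it: near 0 N, 3 to 6 N when snug; from 10 N on it is too tight and lifts.
- thick_block: bystander: short off-white plastic block with the same kind of grip, plate 11 mm thick, 44 mm wide, about 58 mm long: too thick for the gap, leave it. Origin under its grip
- phone: bystander: opened phone chassis 75 x 150 x 8 mm lying flat, origin under its middle
- solder_reel: bystander: white reel of solder, 52 mm across, 28 mm tall, origin under its middle
Things that resemble listed ones, but are neither listed nor needed, are in the scene too. What is shaped like the flat_shim but brown, red or turquoise is not meant.

How it is judged:
By the outcome, as a careful person would: the job done as asked, in the order asked, and still so for the second after the job is handed in, with the robot touching nothing.
It also fails if it takes over 67 s, if anything falls off the work surface, if the arm or the gripper's body presses on something with over 40 N, if the wrist force passes 120 N, or if a joint passes its speed limit or range.

## Working session

There is one attempt and no reset: what is moved stays moved. The work goes in short steps, Python scripts to look and compute and a tool call to move; the robot and the scene stay as the last step left them, time stands still between calls to the robot, and variables do not carry over. Pictures are saved under pics/ and viewed, on a budget of 10 in all, crops included, one or two more only if the job needs it, and the job is handed in when it is done.

Besides the shell and the picture viewer there is one more tool, called by a JSON object that holds its "api" and its "payload", one argument or row to a line. send_rows: Moves the arm, as the interface text tells. Its arguments: {"type":"object","properties":{"series":{"type":"string"},"newtons":{"type":"number"}},"required":["series"]}

```bash
mkdir -p pics; ls
python3 - <<'E'
from station import *
import cv2,numpy as np
np.set_printoptions(precision=4,suppress=True)
for n in("top","side"):
    im=camera(n);cv2.imwrite(f"pics/{n}0.png",cv2.resize(im[:,:,::-1],(768,576),interpolation=cv2.INTER_CUBIC))
    cv2.imwrite(f"pics/{n}0raw.png",im[:,:,::-1])
    c=camera_info(n);print(n,c["K"],c["R"],c["t"])
print(get_obs())
E
```

```text
pics
top [[479.9681   0.     251.9957]
 [  0.     479.9681 186.054 ]
 [  0.       0.       1.    ]] [[ 0.0115 -0.9999  0.0053]
 [-0.9846 -0.0123 -0.1745]
 [ 0.1745 -0.0032 -0.9847]] [0.1619 0.5056 1.1028]
side [[478.3692   0.     258.7411]
 [  0.     478.3692 191.8835]
 [  0.       0.       1.    ]] [[ 0.7585 -0.6515 -0.0152]
 [-0.5184 -0.5892 -0.6198]
 [ 0.3948  0.478  -0.7846]] [-0.2744  0.4096  1.101 ]
{'time_s': 0.1, 'qpos': array([ 1.1374,  0.3004,  1.5215, -0.    ,  1.3207, -0.0666]), 'joint_vel': array([ 0.0002, -0.0035, -0.0015, -0.0008, -0.0015,  0.0006]), 'tau': array([  0.0002, -53.264 , -35.3281,   0.0709,   0.0236,  -0.0001]), 'ee_pos': array([0.1972, 0.5132, 0.205 ]), 'eef_rot': array([-1.5708,  0.001 ,  1.204 ]), 'force': array([ 0.1778, -0.505 , -0.1538]), 'moment': array([ 0.0133, -0.0448, -0.0597]), 'grip_width': 0.09386771277652411}
```

View pics/top0.png

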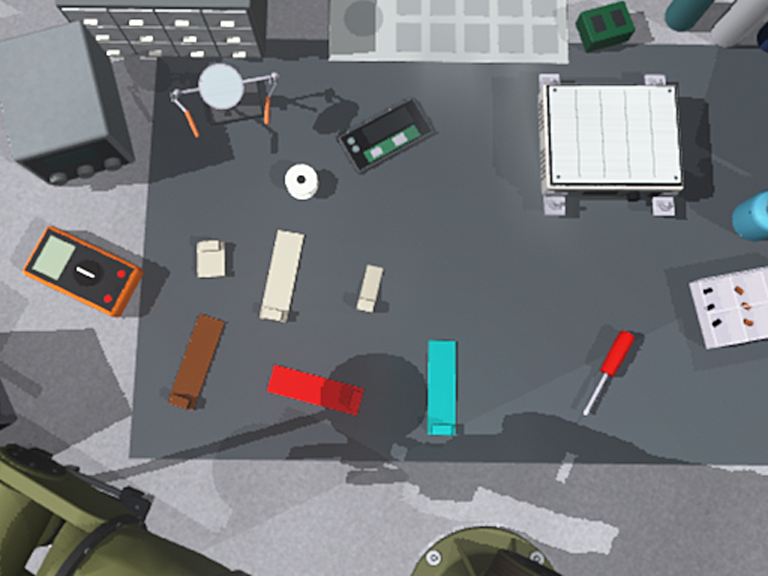

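View pics/side0.png

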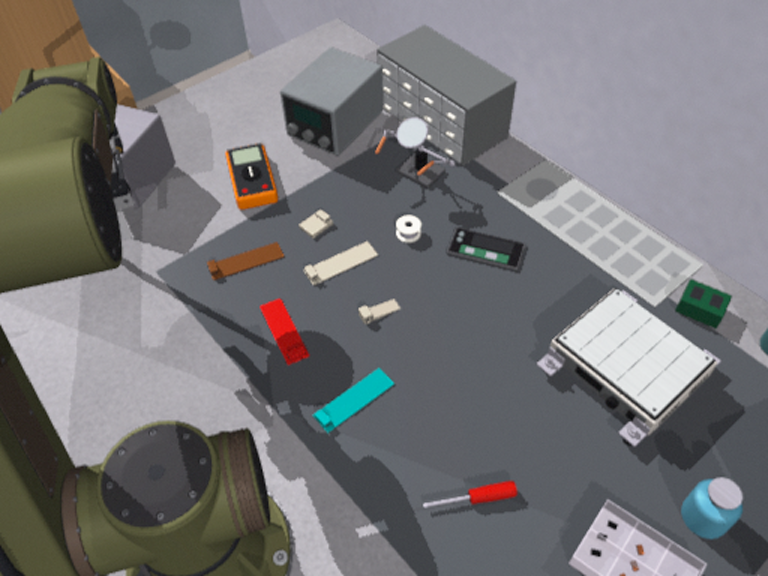

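```bash
cat > h.py <<'E'
from station import *
import cv2,numpy as np
np.set_printoptions(precision=4,suppress=True)
def px(n,u,v,z):
    "raw pixel -> world point at height z"
    c=camera_info(n);R=np.array(c["R"]);t=np.array(c["t"])
    d=R.T@np.linalg.solve(c["K"],[u,v,1]);o=-R.T@t
    return o+d*(z-o[2])/d[2]
def proj(n,X):
    c=camera_info(n);p=c["K"]@(np.array(c["R"])@np.array(X)+np.array(c["t"]));return p[:2]/p[2]
def crop(im,u0,v0,w,h,s):
    "pixel (u,v) raw = u0+x/s"
    return cv2.resize(im[v0:v0+h,u0:u0+w],None,fx=s,fy=s,interpolation=cv2.INTER_CUBIC)
E
python3 - <<'E'
from h import *
im=cv2.imread("pics/top0raw.png")
a=crop(im,160,145,110,75,7);b=crop(im,345,40,125,110,5)
cv2.imwrite("pics/a.png",a);cv2.imwrite("pics/b.png",b)
E
```

```text
(no output)
```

View pics/a.png

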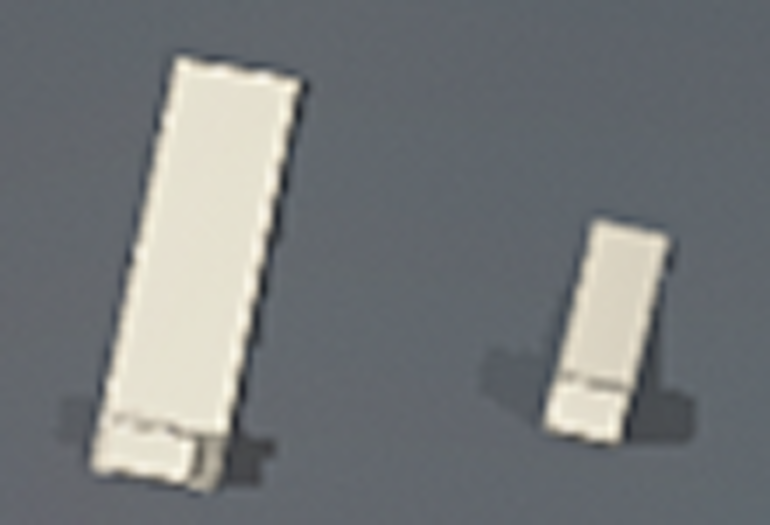

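View pics/b.png

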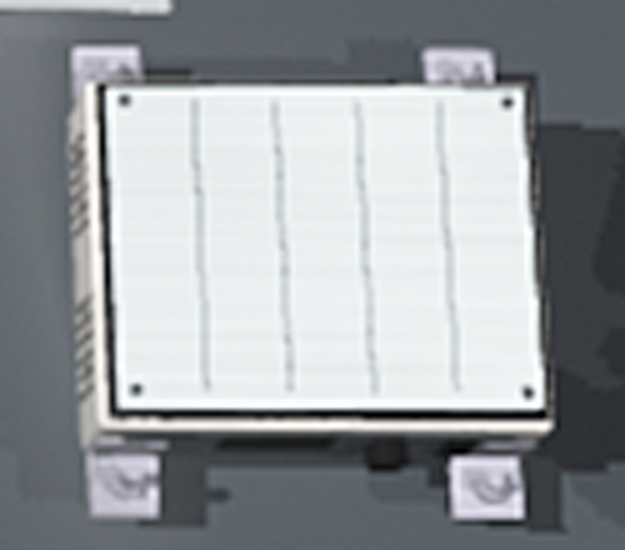

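Run:
```python
from h import *
A=lambda x,y,z:px("top",160+(x+.5)/7-.5,145+(y+.5)/7-.5,z)[:2]
B=lambda x,y,z:px("top",345+(x+.5)/5-.5,40+(y+.5)/5-.5,z)[:2]
nl,nr,rr=A(177,57,.004),A(302,78,.004),A(212,490,.004)
d=nr-rr;print("flat L,W",np.linalg.norm(d),np.linalg.norm(nl-nr),"yaw",np.degrees(np.arctan2(d[1],d[0])),np.degrees(np.arctan2(*(nl-nr)*[-1,1])))
n=(nl+nr)/2;u=d/np.linalg.norm(d);print("nose",n,"origin",n-.142*u)
l,r=A(595,220,.0015),A(668,235,.0015);gl,gr=A(545,432,.022),A(618,442,.022)
n=(l+r)/2;g=(gl+gr)/2;d=n-g;print("taper L(78)",np.linalg.norm(d),"W",np.linalg.norm(l-r),np.linalg.norm(gl-gr),"yaw",np.degrees(np.arctan2(d[1],d[0])),"nose",n,"origin",n-.069*d/np.linalg.norm(d))
s=[B(*p,.072) for p in((125,100),(507,102),(136,389),(528,392))];print("screws",s)
f=(s[2]+s[3])/2;b=(s[0]+s[1])/2;d=b-f;e=s[2]-s[3];print("yaw",np.degrees(np.arctan2(d[1],d[0])),np.degrees(np.arctan2(-e[0],e[1])),"centre",(f+b)/2)
L=[B(*p,.028) for p in((93,517),(160,516),(456,520),(524,519),(72,48),(138,47),(424,50),(492,50))]
fl,fr,bl,br=[(L[i]+L[i+1])/2 for i in(0,2,4,6)]
print("lug edges",fl,fr,bl,br,"len250",np.linalg.norm((bl-fl)),"w180",np.linalg.norm(fl-fr),"centre",(fl+fr+bl+br)/4)
d=(bl+br-fl-fr);e=fl-fr+bl-br;print("yaw",np.degrees(np.arctan2(d[1],d[0])),np.degrees(np.arctan2(-e[0],e[1])))
```

```text
flat L,W 0.15070830910488964 0.045458275161630486 yaw -10.352336522293305 -9.03348149606391
nose [0.5898 0.3143] origin [0.4501 0.3399]
taper L(78) 0.07963750919650218 W 0.026501773663840367 0.02545166413786361 yaw -11.822519408300057 nose [0.5338 0.1735] origin [0.4662 0.1877]
screws [array([ 0.8165, -0.1162]), array([ 0.8181, -0.3035]), array([ 0.6691, -0.1169]), array([ 0.6701, -0.3049])]
yaw 0.3872419800572939 0.30340466417234324 centre [ 0.7435 -0.2104]
lug edges [ 0.6181 -0.1216] [ 0.6189 -0.3011] [ 0.8655 -0.1184] [ 0.8667 -0.2991] len250 0.2473929217309407 w180 0.1795454056642641 centre [ 0.7423 -0.21  ]
yaw 0.613283572392803 0.3147243114268333
```

```bash
cat >> h.py <<'E'
def rel(p,yaw,start=None):
    "turn units and shift cm in present tool axes to TCP p, tool yaw (deg), pointing down"
    o=get_obs();from scipy.spatial.transform import Rotation as Q
    R=Q.from_euler("xyz",o["eef_rot"]);T=Q.from_euler("xyz",[-90,0,yaw],degrees=True)
    print("turn",np.degrees((R.inv()*T).as_rotvec())/5,"shift",R.inv().apply(np.array(p)-o["ee_pos"])*100,"t",o["time_s"])
E
python3 - <<'E'
from h import *
print((proj("top",(.4501,.3399,.02))-[160,145])*7,(proj("top",(.4662,.1877,.022))-[160,145])*7)
for X in((.4501,.3399,.02),(.4662,.1877,.022),(.634,-.121,.028)):print(proj("side",X)*1.5)
rel((.4501,.3399,.08),79.7)
E
```

```text
[143.9393 445.8912] [585.1498 404.2662]
[310.2428 269.492 ]
[365.1966 310.9066]
[548.9218 363.9171]
turn [-0.0016 -2.143  -0.0115] shift [ -7.0941  12.503  -29.8275] t 0.1
```

{"api": "send_rows", "payload": {
  "series": "0 -0.5 0 -1 1 -4 0.1; 0 -1 0 -2 3 -8 0.1; 0 -1.5 0 -3 5 -12 0.1; 0 -2.14 0 -4 7 -16 0.1; 0 -2.14 0 -5 9 -20 0.1; 0 -2.14 0 -6 11 -24 0.1; 0 -2.14 0 -7.1 12.5 -28 0.1; 0 -2.14 0 -7.1 12.5 -29.8 0.1; 0 -2.14 0 -7.1 12.5 -29.8 0.1; 0 -2.14 0 -7.1 12.5 -29.8 0.1",
  "newtons": 25
}}

```text
time_s: 0.93
ee_pos: [0.4508, 0.3389, 0.0794]
eef_rot: [-1.569, 0.001, 1.388]
force: [-0.3, 0.9, 0.2]
grip_width: 0.0515
```

Run:
```python
from h import *
im=camera("side")[:,:,::-1];cv2.imwrite("pics/s1.png",crop(im,150,90,160,120,5))
rel((.4501,.3399,.006),79.7)
```

```text
turn [-0.0094 -0.0171 -0.0071] shift [ 0.0076  7.4018 -0.0242] t 0.9833
```

View pics/s1.png

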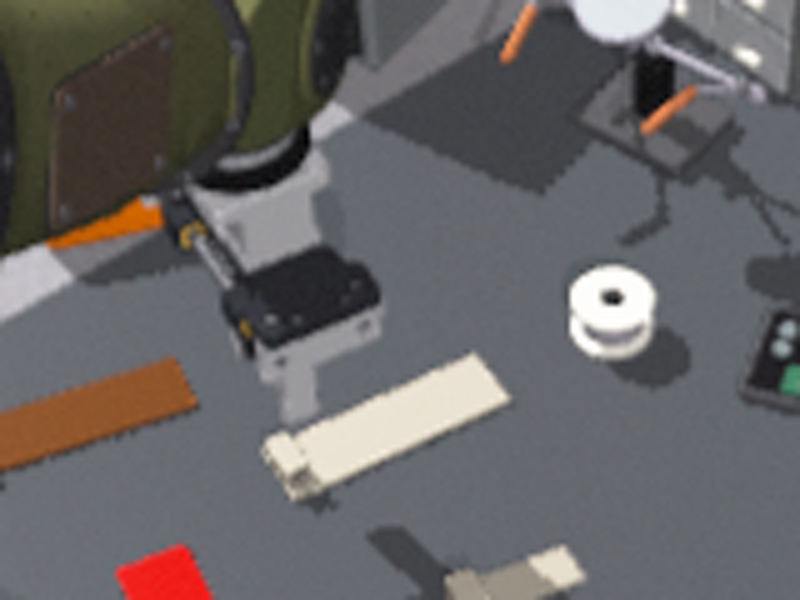

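The gripper hangs above the flat shim's grip (about 290,455), with the fingers to either side. I'm descending and gripping.

{"api": "send_rows", "payload": {
  "series": "0 0 0 0 2.5 0 0.1; 0 0 0 0 5 0 0.1; 0 0 0 0 6.5 0 0.1; 0 0 0 0 7.3 0 0.1; 0 0 0 0 7.3 0 0.1; 0 0 0 0 7.3 0 -0.6; 0 0 0 0 7.3 0 -0.6; 0 0 0 0 7.3 0 -0.6; 0 0 0 0 7.3 0 -0.6; 0 0 0 0 7.3 0 -0.6",
  "newtons": 25
}}

```text
time_s: 1.82
ee_pos: [0.4503, 0.3406, 0.0084]
eef_rot: [-1.572, -0.001, 1.391]
force: [-2.9, 1.0, 6.2]
grip_width: 0.0296
```

Run:
```python
from h import *
rel((.455,-.121,.05),90.4)
```

```text
turn [ 0.0117 -2.1439  0.0115] shift [-45.3256  -4.198   -8.7353] t 1.8167
```

{"api": "send_rows", "payload": {
  "series": "0 0 0 0 -1 0 -0.6; 0 0 0 0 -3 0 -0.6; 0 0 0 -2 -5 -0.4 -0.6; 0 -0.5 0 -5 -5 -1 -0.6; 0 -1 0 -8.5 -5 -1.7 -0.6; 0 -1.5 0 -12 -5 -2.4 -0.6; 0 -2.14 0 -15.5 -5 -3 -0.6; 0 -2.14 0 -19 -5 -3.7 -0.6; 0 -2.14 0 -22 -5 -4.3 -0.6; 0 -2.14 0 -24 -5 -4.6 -0.6"
}}

```text
time_s: 2.65
ee_pos: [0.4522, 0.0935, 0.0583]
eef_rot: [-1.572, 0.0, 1.576]
force: [-0.3, 0.3, -0.4]
grip_width: 0.0296
```

Run:
```python
from h import *
rel((.455,-.121,.04),90.4)
```

```text
turn [ 0.0089 -0.0187 -0.0014] shift [-21.4516   1.831   -0.1595] t 2.65
```

{"api": "send_rows", "payload": {
  "series": "0 0 0 -2 0 0 -0.6; 0 0 0 -5 0 0 -0.6; 0 0 0 -8.5 0 0 -0.6; 0 0 0 -12 0 0 -0.6; 0 0 0 -15.5 0 -0.1 -0.6; 0 0 0 -18.5 1 -0.2 -0.6; 0 0 0 -20.5 2 -0.2 -0.6; 0 0 0 -21.4 2.5 -0.2 -0.6; 0 0 0 -21.4 3 -0.2 -0.6; 0 0 0 -21.4 3 -0.2 -0.6"
}}

```text
time_s: 3.48
ee_pos: [0.4553, -0.1175, 0.027]
eef_rot: [-1.57, -0.001, 1.577]
force: [0.4, 0.2, -0.6]
grip_width: 0.0298
```

Run:
```python
from h import *
im=camera("top")[:,:,::-1];cv2.imwrite("pics/t2.png",crop(im,320,100,130,100,6))
rel((.455,-.121,.009),90.4)
```

```text
turn [-0.0075  0.0014  0.004 ] shift [-0.3849  1.8425  0.0543] t 3.5333
```

View pics/t2.png

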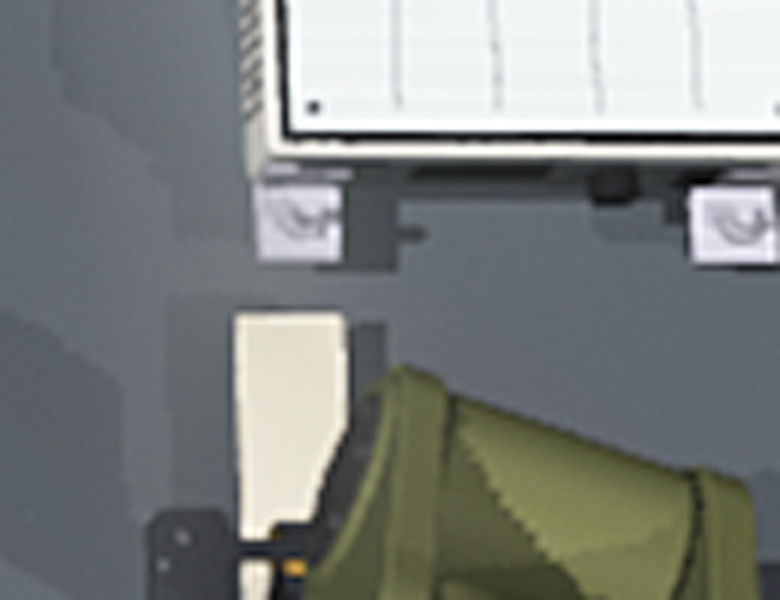

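Run:
```python
from h import *
C=lambda x,y,z:px("top",320+(x+.5)/6-.5,100+(y+.5)/6-.5,z)[:2]
print("shim nose",C(234,314,.0226),C(346,314,.0226),"mid",C(290,314,.0226),"lug front",C(258,262,.028),C(341,262,.028))
print("x expected .5973; lug mid",C(299.5,262,.028))
```

```text
shim nose [ 0.5963 -0.0943] [ 0.5969 -0.1404] mid [ 0.5966 -0.1174] lug front [ 0.617  -0.1035] [ 0.6174 -0.1377]
x expected .5973; lug mid [ 0.6172 -0.1206]
```

{"api": "send_rows", "payload": {
  "series": "0 0 0 -0.35 0.5 0 -0.6; 0 0 0 -0.35 1.1 0 -0.6; 0 0 0 -0.35 1.6 0 -0.6; 0 0 0 -0.35 1.8 0 -0.6; 0 0 0 -0.35 1.8 -1 -0.6; 0 0 0 -0.35 1.8 -2 -0.6; 0 0 0 -0.35 1.8 -3 -0.6; 0 0 0 -0.35 1.8 -4 -0.6; 0 0 0 -0.35 1.8 -5 -0.6; 0 0 0 -0.35 1.8 -5.7 -0.6"
}}

```text
time_s: 4.37
ee_pos: [0.5134, -0.121, 0.0093]
eef_rot: [-1.571, 0.0, 1.578]
force: [0.2, -0.0, -0.1]
grip_width: 0.0297
```

{"api": "send_rows", "payload": {
  "series": "0 0 0 0 0.07 0 -0.6; 0 0 0 0 0.07 0 0; 0 0 0 0 0.07 0 0; 0 0 0 0 0.07 0 0; 0 0 0 0 0 0 0; 0 0 0 0 -1.5 0 0; 0 0 0 0 -4 0 0; 0 0 0 0 -7 0 0; 0 0 0 0 -8 0 0; 0 0 0 0 -8 0 0"
}}

```text
time_s: 5.2
ee_pos: [0.5138, -0.1216, 0.0919]
eef_rot: [-1.575, 0.001, 1.577]
force: [-0.2, 1.2, -0.7]
grip_width: 0.047
```

Run:
```python
from h import *
rel((.4662,.1877,.06),78.2)
```

```text
turn [ 0.0513  2.4362 -0.0106] shift [30.9638  3.1269  4.5647] t 5.2
```

{"api": "send_rows", "payload": {
  "series": "0 0.5 0 2 0 0 0; 0 1 0 5 0 0.7 0; 0 1.5 0 9 0.3 1.4 0; 0 2 0 13 0.8 2 0; 0 2.44 0 17 1.3 2.6 0; 0 2.44 0 21 1.8 3.2 0; 0 2.44 0 25 2.3 3.8 0; 0 2.44 0 28.5 2.8 4.2 0; 0 2.44 0 31 3.1 4.6 0; 0 2.44 0 31 3.1 4.6 0"
}}

```text
time_s: 6.03
ee_pos: [0.4626, 0.1917, 0.0563]
eef_rot: [-1.568, 0.001, 1.368]
force: [0.6, 0.7, -0.1]
grip_width: 0.0466
```

Run:
```python
from h import *
rel((.4662,.1877,.005),78.2)
im=camera("top")[:,:,::-1];im2=camera("side")[:,:,::-1]
cv2.imwrite("pics/m3.png",np.hstack([crop(im,345,100,65,90,6),crop(im2,230,180,65,90,6)]))
```

```text
turn [-0.0292  0.0382 -0.011 ] shift [-0.3199  5.1279 -0.4423] t 6.0333
```

View pics/m3.png

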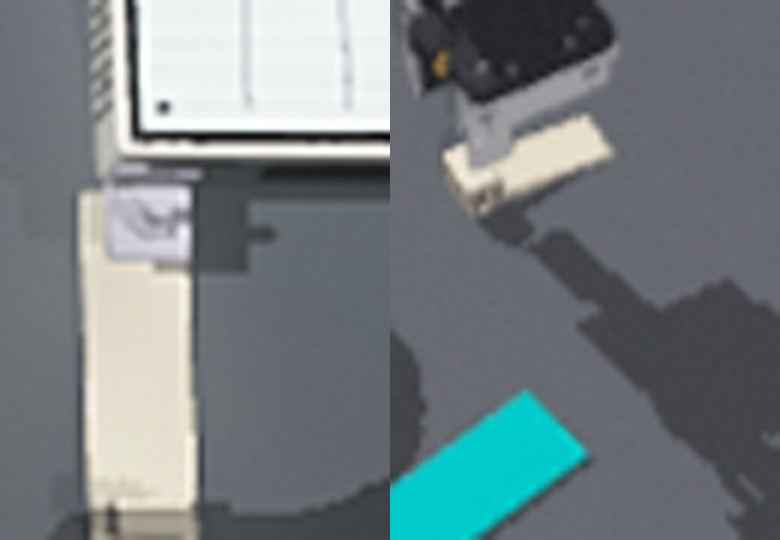

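Run:
```python
from h import *
C=lambda x,y,z:px("top",345+(x+.5)/6-.5,100+(y+.5)/6-.5,z)[:2]
print("shim nose left",C(79,191,.004),"mid",(C(83,265,.004)+C(193,265,.004))/2,"rear",(C(90,470,.004)+C(196,470,.004))/2,"lug mid",C(149,260,.028))
```

```text
shim nose left [ 0.6543 -0.0979] mid [ 0.6224 -0.1218] rear [ 0.5348 -0.1212] lug mid [ 0.6181 -0.1204]
```

{"api": "send_rows", "payload": {
  "series": "0 0 0 -0.1 0.5 -0.2 0; 0 0 0 -0.3 1.5 -0.4 0; 0 0 0 -0.3 3 -0.4 0; 0 0 0 -0.3 4.5 -0.4 0; 0 0 0 -0.3 5.1 -0.4 0; 0 0 0 -0.3 5.1 -0.4 0; 0 0 0 -0.3 5.1 -0.4 -0.7; 0 0 0 -0.3 5.1 -0.4 -0.7; 0 0 0 -0.3 5.1 -0.4 -0.7; 0 0 0 -0.3 5.1 -0.4 -0.7",
  "newtons": 25
}}

```text
time_s: 6.97
ee_pos: [0.4683, 0.1848, 0.0081]
eef_rot: [-1.572, -0.001, 1.365]
force: [0.9, -0.4, 3.7]
grip_width: 0.0259
```

Run:
```python
from h import *
rel((.54,-.1215,.05),90.4)
```

```text
turn [ 0.0134 -2.4435  0.0052] shift [-28.51    -4.192  -13.2923] t 6.9667
```

{"api": "send_rows", "payload": {
  "series": "0 0 0 0 -1 0 -0.7; 0 0 0 -1 -3 0 -0.7; 0 -0.5 0 -4 -4.4 -1.5 -0.7; 0 -1 0 -7.5 -4.4 -3 -0.7; 0 -1.5 0 -11 -4.4 -5 -0.7; 0 -2 0 -14.5 -4.4 -6.7 -0.7; 0 -2.44 0 -18 -4.4 -8.4 -0.7; 0 -2.44 0 -21.5 -4.4 -10 -0.7; 0 -2.44 0 -25 -4.4 -11.7 -0.7; 0 -2.44 0 -27.5 -4.4 -12.8 -0.7"
}}

```text
time_s: 7.8
ee_pos: [0.5375, -0.1137, 0.0526]
eef_rot: [-1.572, 0.001, 1.576]
force: [0.2, 1.8, -0.1]
grip_width: 0.0258
```

Run:
```python
from h import *
rel((.54,-.1215,.02),90.4)
```

```text
turn [ 0.0149 -0.0158 -0.0069] shift [-0.78    3.2615 -0.243 ] t 7.8
```

{"api": "send_rows", "payload": {
  "series": "0 0 0 -0.3 0.3 -0.1 -0.7; 0 0 0 -0.7 1 -0.2 -0.7; 0 0 0 -0.7 2 -0.2 -0.7; 0 0 0 -0.7 2.8 -0.2 -0.7; 0 0 0 -0.7 3.2 -0.2 -0.7; 0 0 0 -0.7 3.2 -0.2 -0.7; 0 0 0 -0.7 3.2 -0.2 -0.7; 0 0 0 -0.7 3.2 -0.2 -0.7; 0 0 0 -0.7 3.2 -0.2 -0.7; 0 0 0 -0.7 3.2 -0.2 -0.7"
}}

```text
time_s: 8.63
ee_pos: [0.5391, -0.1176, 0.0198]
eef_rot: [-1.571, 0.0, 1.578]
force: [-0.6, 0.4, -0.1]
grip_width: 0.0258
```

Run:
```python
from h import *
rel((.54,-.1215,.012),90.4)
im=camera("top")[:,:,::-1];im2=camera("side")[:,:,::-1]
cv2.imwrite("pics/m4.png",np.hstack([crop(im,345,100,65,90,6),crop(im2,320,200,65,90,6)]))
```

```text
turn [ 0.0066 -0.0012 -0.0019] shift [-0.3932  0.7802 -0.0839] t 8.6333
```

View pics/m4.png

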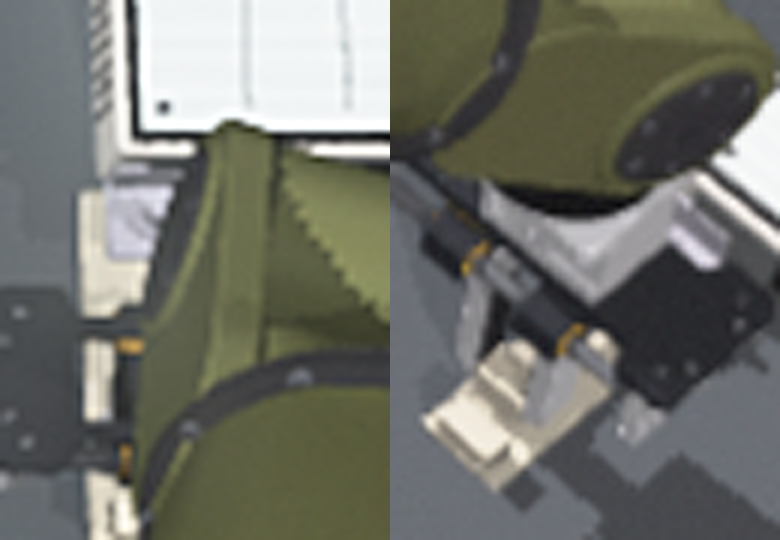

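{"api": "send_rows", "payload": {
  "series": "0 0 0 -0.4 0.2 0 -0.7; 0 0 0 -0.4 0.4 0 -0.7; 0 0 0 -0.4 0.6 0 -0.7; 0 0 0 -0.4 0.75 0 -0.7; 0 0 0 -0.4 0.75 -0.3 -0.7; 0 0 0 -0.4 0.75 -0.8 -0.7; 0 0 0 -0.4 0.75 -1.3 -0.7; 0 0 0 -0.4 0.75 -1.8 -0.7; 0 0 0 -0.4 0.75 -2.3 -0.7; 0 0 0 -0.4 0.75 -2.3 -0.7"
}}

```text
time_s: 9.57
ee_pos: [0.563, -0.1215, 0.0121]
eef_rot: [-1.572, 0.0, 1.578]
force: [2.1, -0.0, 4.0]
grip_width: 0.0255
```

{"api": "send_rows", "payload": {
  "series": "0 0 0 0 -0.05 0 -0.7; 0 0 0 0 -0.08 0 -0.7; 0 0 0 0 -0.08 -0.1 -0.7; 0 0 0 0 -0.08 -0.2 -0.7; 0 0 0 0 -0.08 -0.3 -0.7; 0 0 0 0 -0.08 -0.4 -0.7; 0 0 0 0 -0.08 -0.4 -0.7; 0 0 0 0 -0.08 -0.4 -0.7; 0 0 0 0 -0.08 -0.4 -0.7; 0 0 0 0 -0.08 -0.4 -0.7"
}}

```text
time_s: 10.4
ee_pos: [0.5659, -0.1214, 0.0127]
eef_rot: [-1.571, -0.0, 1.577]
force: [0.8, -0.8, -0.7]
grip_width: 0.0255
```

Run:
```python
from h import *
o=get_obs();print(o["ee_pos"],o["force"],o["moment"])
```

```text
[ 0.5659 -0.1214  0.0127] [ 0.8409 -0.8176 -0.7111] [ 0.0101 -0.0082  0.0211]
```

{"api": "send_rows", "payload": {
  "series": "0 0 0 0 0 -0.1 -0.7; 0 0 0 0 0 -0.2 -0.7; 0 0 0 0 0 -0.3 -0.7; 0 0 0 0 0 -0.4 -0.7; 0 0 0 0 0 -0.4 -0.7; 0 0 0 0 0 -0.4 -0.7; 0 0 0 0 0 -0.4 -0.7; 0 0 0 0 0 -0.4 -0.7; 0 0 0 0 0 -0.4 -0.7; 0 0 0 0 0 -0.4 -0.7"
}}

```text
time_s: 11.23
ee_pos: [0.5699, -0.1215, 0.0128]
eef_rot: [-1.571, 0.0, 1.577]
force: [0.7, -0.2, -0.2]
grip_width: 0.0263
```

{"api": "send_rows", "payload": {
  "series": "0 0 0 0 0 -0.1 -0.7; 0 0 0 0 0 -0.2 -0.7; 0 0 0 0 0 -0.3 -0.7; 0 0 0 0 0 -0.4 -0.7; 0 0 0 0 0 -0.4 -0.7; 0 0 0 0 0 -0.4 -0.7; 0 0 0 0 0 -0.4 -0.7; 0 0 0 0 0 -0.4 -0.7; 0 0 0 0 0 -0.4 -0.7; 0 0 0 0 0 -0.4 -0.7"
}}

```text
time_s: 12.07
ee_pos: [0.574, -0.1214, 0.0128]
eef_rot: [-1.571, 0.0, 1.578]
force: [0.0, 0.4, 0.1]
grip_width: 0.0256
```

{"api": "send_rows", "payload": {
  "series": "0 0 0 0 0 -0.1 -0.7; 0 0 0 0 0 -0.2 -0.7; 0 0 0 0 0 -0.3 -0.7; 0 0 0 0 0 -0.4 -0.7; 0 0 0 0 0 -0.4 -0.7; 0 0 0 0 0 -0.4 -0.7; 0 0 0 0 0 -0.4 -0.7; 0 0 0 0 0 -0.4 -0.7; 0 0 0 0 0 -0.4 -0.7; 0 0 0 0 0 -0.4 -0.7"
}}

```text
time_s: 12.9
ee_pos: [0.5779, -0.1214, 0.0128]
eef_rot: [-1.571, 0.0, 1.577]
force: [0.5, -0.1, -1.1]
grip_width: 0.0257
```

{"api": "send_rows", "payload": {
  "series": "0 0 0 0 0 -0.1 -0.7; 0 0 0 0 0 -0.2 -0.7; 0 0 0 0 0 -0.3 -0.7; 0 0 0 0 0 -0.3 -0.7; 0 0 0 0 0 -0.3 -0.7; 0 0 0 0 0 -0.3 -0.7; 0 0 0 0 0 -0.3 -0.7; 0 0 0 0 0 -0.3 -0.7; 0 0 0 0 0 -0.3 -0.7; 0 0 0 0 0 -0.3 -0.7"
}}

```text
time_s: 13.73
ee_pos: [0.581, -0.1214, 0.0128]
eef_rot: [-1.571, 0.0, 1.578]
force: [-0.5, 0.1, -1.3]
grip_width: 0.0256
```

{"api": "send_rows", "payload": {
  "series": "0 0 0 0 0 -0.1 -0.7; 0 0 0 0 0 -0.2 -0.7; 0 0 0 0 0 -0.2 -0.7; 0 0 0 0 0 -0.2 -0.7; 0 0 0 0 0 -0.2 -0.7; 0 0 0 0 0 -0.2 -0.7; 0 0 0 0 0 -0.2 -0.7; 0 0 0 0 0 -0.2 -0.7; 0 0 0 0 0 -0.2 -0.7; 0 0 0 0 0 -0.2 -0.7"
}}

```text
time_s: 14.57
ee_pos: [0.583, -0.1214, 0.0128]
eef_rot: [-1.571, 0.0, 1.578]
force: [0.3, -0.4, 0.2]
grip_width: 0.0256
```

Run:
```python
from h import *
for i in range(4):
  o=get_obs();print(o["ee_pos"],o["force"],o["moment"]);im=camera("side")
```

```text
[ 0.583  -0.1214  0.0128] [ 0.2768 -0.3765  0.1838] [ 0.0043 -0.0169 -0.0627]
[ 0.583  -0.1214  0.0127] [-0.1734  0.9965 -1.0804] [0.0337 0.1011 0.0008]
[ 0.583  -0.1214  0.0128] [ 0.3841 -0.1761 -0.1864] [-0.0088  0.0429 -0.0015]
[ 0.583  -0.1214  0.0128] [ 0.2124 -0.2073  0.5455] [ 0.0529  0.0154 -0.0037]
```

{"api": "send_rows", "payload": {
  "series": "0 0 0 0 0 -0.1 -0.7; 0 0 0 0 0 -0.2 -0.7; 0 0 0 0 0 -0.3 -0.7; 0 0 0 0 0 -0.3 -0.7; 0 0 0 0 0 -0.3 -0.7; 0 0 0 0 0 -0.3 -0.7; 0 0 0 0 0 -0.3 -0.7; 0 0 0 0 0 -0.3 -0.7; 0 0 0 0 0 -0.3 -0.7; 0 0 0 0 0 -0.3 -0.7"
}}

```text
time_s: 15.6
ee_pos: [0.586, -0.1213, 0.0127]
eef_rot: [-1.571, 0.0, 1.578]
force: [0.5, 0.6, -0.8]
grip_width: 0.0256
```

{"api": "send_rows", "payload": {
  "series": "0 0 0 0 0 -0.1 -0.7; 0 0 0 0 0 -0.2 -0.7; 0 0 0 0 0 -0.3 -0.7; 0 0 0 0 0 -0.3 -0.7; 0 0 0 0 0 -0.3 -0.7; 0 0 0 0 0 -0.3 -0.7; 0 0 0 0 0 -0.3 -0.7; 0 0 0 0 0 -0.3 -0.7; 0 0 0 0 0 -0.3 -0.7; 0 0 0 0 0 -0.3 -0.7"
}}

```text
time_s: 16.43
ee_pos: [0.5889, -0.1213, 0.0127]
eef_rot: [-1.571, -0.0, 1.577]
force: [0.3, -1.1, -2.4]
grip_width: 0.0258
```

{"api": "send_rows", "payload": {
  "series": "0 0 0 0 0 0 -0.2; 0 0 0 0 0 0 -0.2; 0 0 0 0 0 0 -0.2; 0 0 0 0 -1 0 -0.2; 0 0 0 0 -3 0 -0.2; 0 0 0 0 -4 0.5 -0.2; 0 0 0 0 -4 2 -1; 0 0 0 0 -4 3.2 -1; 0 0 0 0 -4 3.2 -1; 0 0 0 0 -4 3.2 -1"
}}

```text
time_s: 17.27
ee_pos: [0.5571, -0.1216, 0.0535]
eef_rot: [-1.572, 0.0, 1.577]
force: [1.1, 0.4, 0.2]
grip_width: 0.0143
```

Run:
```python
from h import *
im=camera("top")[:,:,::-1];im2=camera("side")[:,:,::-1]
cv2.imwrite("pics/m5.png",np.hstack([crop(im,345,100,65,90,6),crop(im2,325,210,65,90,6)]))
o=get_obs();print(o["ee_pos"],o["force"],o["grip_width"])
```

```text
[ 0.5576 -0.1216  0.0532] [ 0.8038 -1.2261 -0.5088] 0.006354527396701876
```

View pics/m5.png

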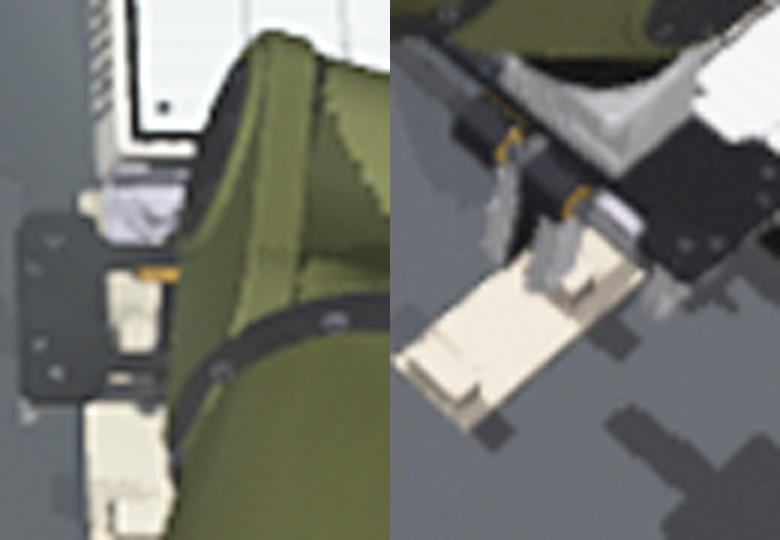

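{"api": "send_rows", "payload": {
  "series": "0 0 0 0 1 0 -1; 0 0 0 0 2.5 0 -1; 0 0 0 0 3.6 0 -1; 0 0 0 0 4 0 -1; 0 0 0 0 4 0 -1; 0 0 0 0 4 -0.3 -1; 0 0 0 0 4 -0.7 -1; 0 0 0 0 4 -1 -1; 0 0 0 0 4 -1 -1; 0 0 0 0 4 -1 -1"
}}

```text
time_s: 18.2
ee_pos: [0.5673, -0.1215, 0.013]
eef_rot: [-1.571, 0.0, 1.578]
force: [-0.3, 0.6, 0.5]
grip_width: 0.0004
```

```bash
cat >> h.py <<'E'
def F(k=4):
    a=[]
    for i in range(k): o=get_obs();a.append(np.r_[o["ee_pos"],o["force"]]);camera("side")
    print(np.mean(a,0),get_obs()["time_s"])
E
python3 -c "
from h import *
F()"
```

```text
[ 0.5671 -0.1215  0.0129  0.0871  0.2328 -0.0971] 18.4
```

{"api": "send_rows", "payload": {
  "series": "0 0 0 0 0 -0.1 -1; 0 0 0 0 0 -0.2 -1; 0 0 0 0 0 -0.3 -1; 0 0 0 0 0 -0.4 -1; 0 0 0 0 0 -0.5 -1; 0 0 0 0 0 -0.5 -1; 0 0 0 0 0 -0.5 -1; 0 0 0 0 0 -0.5 -1; 0 0 0 0 0 -0.5 -1; 0 0 0 0 0 -0.5 -1"
}}

```text
time_s: 19.23
ee_pos: [0.5711, -0.1213, 0.0127]
eef_rot: [-1.568, -0.0, 1.578]
force: [-7.8, 0.5, 6.0]
grip_width: 0.0005
```

```bash
python3 -c "
from h import *
F()"
```

```text
[ 0.5711 -0.1213  0.0127 -8.1822  0.718   6.0698] 19.4333
```

{"api": "send_rows", "payload": {
  "series": "0 0 0 0 0 0.3 -1; 0 0 0 0 0.2 0.5 -1; 0 0 0 0 0.4 0.5 -1; 0 0 0 0 0.4 0.5 -1; 0 0 0 0 0.4 0.3 -1; 0 0 0 0 0.4 0.2 -1; 0 0 0 0 0.4 0.15 -1; 0 0 0 0 0.4 0.15 -1; 0 0 0 0 0.4 0.15 -1; 0 0 0 0 0.4 0.15 -1"
}}

```text
time_s: 20.27
ee_pos: [0.5705, -0.1214, 0.0088]
eef_rot: [-1.571, 0.0, 1.578]
force: [-0.7, -0.3, 0.0]
grip_width: 0.0005
```

```bash
python3 -c "
from h import *
F()"
```

```text
[ 0.5705 -0.1214  0.0088  0.293  -0.0245  0.1361] 20.4667
```

{"api": "send_rows", "payload": {
  "series": "0 0 0 0 0 -0.02 -1; 0 0 0 0 0 -0.04 -1; 0 0 0 0 0 -0.06 -1; 0 0 0 0 0 -0.08 -1; 0 0 0 0 0 -0.1 -1; 0 0 0 0 0 -0.1 -1; 0 0 0 0 0 -0.1 -1; 0 0 0 0 0 -0.1 -1; 0 0 0 0 0 -0.1 -1; 0 0 0 0 0 -0.1 -1"
}}

```text
time_s: 21.3
ee_pos: [0.5711, -0.1214, 0.0088]
eef_rot: [-1.57, -0.0, 1.578]
force: [-5.8, 0.2, 3.2]
grip_width: 0.0008
```

```bash
python3 -c "
from h import *
F()"
```

```text
[ 0.5711 -0.1214  0.0088 -5.2313 -0.133   3.4447] 21.5
```

{"api": "send_rows", "payload": {
  "series": "0 0 0 0 0 0.4 -1; 0 0 0 0 0 0.8 -1; 0 0 0 0 -2 0.8 -1; 0 0 0 0 -5 0.8 -1; 0 0 0 0 -8 0.8 -1; 0 0 0 0 -9 -1.5 -1; 0 0 0 0 -9 -5 -1; 0 0 0 0 -9 -8.5 -1; 0 0 0 0 -9 -10.2 -1; 0 0 0 0 -9 -10.2 -1"
}}

```text
time_s: 22.33
ee_pos: [0.6754, -0.1204, 0.098]
eef_rot: [-1.572, -0.0, 1.578]
force: [0.2, -0.2, -1.2]
grip_width: 0.0008
```

```bash
python3 -c "
from h import *
F()
im=camera('top')[:,:,::-1];im2=camera('side')[:,:,::-1]
cv2.imwrite('pics/m6.png',np.hstack([crop(im,345,100,65,90,6),crop(im2,320,210,65,90,6)]))
"
```

```text
[ 0.6738 -0.1206  0.098   0.2169  0.0838 -0.6357] 22.5333
```

View pics/m6.png

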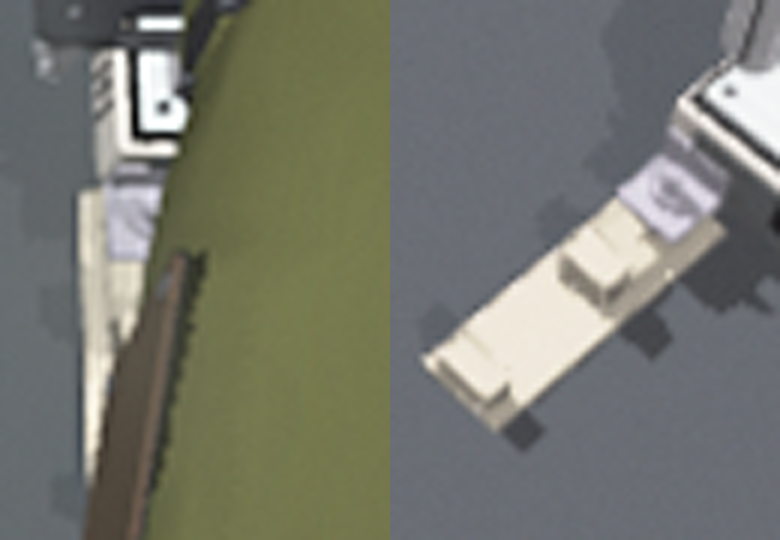

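The flat shim lies under the lug. The wedge sits on it with its grip at about (605,265) and the blade under the foot. Next comes the press check.

{"api": "send_rows", "payload": {
  "series": "0 0 0 0 0.8 0 -1; 0 0 0 0 1.6 0 -1; 0 0 0 0 2.2 0 -1; 0 0 0 0 2.4 0 -1; 0 0 0 0 2.5 0 -1; 0 0 0 0 2.6 0 -1; 0 0 0 0 2.6 0 -1; 0 0 0 0 2.6 0 -1; 0 0 0 0 2.6 0 -1; 0 0 0 0 2.6 0 -1"
}}

```text
time_s: 23.47
ee_pos: [0.6736, -0.1208, 0.073]
eef_rot: [-1.571, 0.0, 1.577]
force: [-0.4, 0.5, -0.9]
grip_width: 0.0007
```

```bash
python3 -c "
from h import *
F()"
```

```text
[ 0.6735 -0.1208  0.0729  0.0768 -0.2283  0.0225] 23.6667
```

{"api": "send_rows", "payload": {
  "series": "0 0 0 0 0.03 0 -1; 0 0 0 0 0.06 0 -1; 0 0 0 0 0.09 0 -1; 0 0 0 0 0.12 0 -1; 0 0 0 0 0.15 0 -1; 0 0 0 0 0.18 0 -1; 0 0 0 0 0.2 0 -1; 0 0 0 0 0.2 0 -1; 0 0 0 0 0.2 0 -1; 0 0 0 0 0.2 0 -1"
}}

```text
time_s: 24.5
ee_pos: [0.6736, -0.1207, 0.0722]
eef_rot: [-1.572, 0.0, 1.578]
force: [-6.2, 1.7, 12.7]
grip_width: 0.0003
```

```bash
python3 -c "
from h import *
F()"
```

```text
[ 0.6736 -0.1207  0.0722 -6.4429  1.4656 12.1798] 24.7
```

{"api": "send_rows", "payload": {
  "series": "0 0 0 0 0 0 -1; 0 0 0 0 -0.03 0 -1; 0 0 0 0 -0.06 0 -1; 0 0 0 0 -0.09 0 -1; 0 0 0 0 -0.09 0 -1; 0 0 0 0 -0.09 0 -1; 0 0 0 0 -0.09 0 -1; 0 0 0 0 -0.09 0 -1; 0 0 0 0 -0.09 0 -1; 0 0 0 0 -0.09 0 -1"
}}

```text
time_s: 25.53
ee_pos: [0.6735, -0.1207, 0.0723]
eef_rot: [-1.571, 0.0, 1.578]
force: [-4.2, 1.1, 6.9]
grip_width: 0.001
```

```bash
python3 -c "
from h import *
F()"
```

```text
[ 0.6735 -0.1207  0.0723 -3.1496  0.7576  6.6172] 25.7333
```

{"api": "send_rows", "payload": {
  "series": "0 0 0 0 -1 0 -1; 0 0 0 0 -3 0 -1; 0 0 0 0 -6 0 -1; 0 0 0 0 -9 0 -1; 0 0 0 3 -10 0 -1; 0 0 0 7 -10 0 -1; 0 0 0 11 -10 0 -1; 0 0 0 15 -10 0 -1; 0 0 0 18 -10 0 -1; 0 0 0 20 -10 0 -1"
}}

```text
time_s: 26.57
ee_pos: [0.6718, 0.0825, 0.1722]
eef_rot: [-1.571, -0.0, 1.58]
force: [-0.4, -0.3, -0.4]
grip_width: 0.0003
```

```bash
python3 -c "
from h import *
F()
im=camera('top')[:,:,::-1];im2=camera('side')[:,:,::-1]
cv2.imwrite('pics/m7.png',np.hstack([crop(im,345,100,65,90,6),crop(im2,320,210,65,90,6)]))
"
```

```text
[0.6719 0.0827 0.1721 0.3385 0.6765 0.469 ] 26.7667
```

View pics/m7.png

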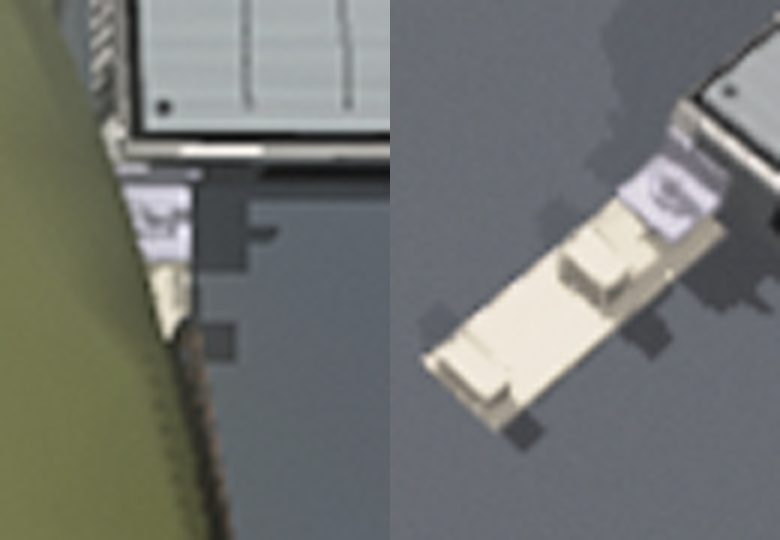

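The shims and the hot plate have not moved since before the press. The wedge grip is still at (605,265), and the screw is still at (163,107) in the top view. The robot is clear, so I'm handing in.

```bash
python3 -c "
from station import *
print(hand_in())"
```

```text
the job is handed in; nothing more can be done
None
```

The job is done and handed in at about 27 s, with the arm clear of everything. The flat shim is under the seized foot, its nose about 20 mm past the foot's middle. The tapered shim is on top of it, pushed in until snug, then released.

- **Snugness:** The first push on the tapered shim ended at about 8 N, above the 3–6 N snug range but below the 10 N limit. Up to 6 N of vertical load between fingers and shim probably raised that reading. A second push of about 5 N did not move the shim, so it may sit slightly tighter than ideal. I did not loosen it.
- **Press check:** I pressed on the corner with about 12 N, and the top stayed at 72.2 mm. It moved only about 0.1 mm between 6.6 N and 12 N, so it no longer dips. About 6 N of sideways force came with the press.
- **Position after the press:** The hot plate and both shims look the same as before the press in the last pictures. The arm partly blocked the top view, so for the shims this rests mainly on the side view.

I viewed 11 pictures, one over the budget of 10.

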